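# Pull-test the child latch on a kitchen drawer with a spring scale

## Task

A child latch has just been fitted to the drawer of the little oak unit: prove that it holds. Hook the spring scale over the drawer's bar handle, pull straight out until the pointer stands at the set marker on its face, no further, and keep it there for two seconds; then ease the pull off without letting the scale snap back, unhook it, and lay it gently, face up, in the wooden tray. The drawer must stay shut, and the mug, pepper mill and screwdriver stay where they are.

Things in the scene. Friction and masses are not known exactly. Their poses are not given: they have to be found in the camera images.
- scale: spring pull scale lying face up: light grey housing with black ends, 130 mm long (x), 34 wide (y), 32 high, 0.26 kg in all. Origin: centre of the housing's underside; x points to the hook end, z out of the white face. Pull axis 16 mm above the underside. A steel ring reaches 82 mm behind the origin, the hook 121 mm ahead (unpulled). Grip it across its 34 mm width, by the plain sides.
- scale_hook (a joint): how far the sprung hook rod is drawn out of the housing, m: 0 = home, 0.100 = end stop. Linear spring, 200 N/m (0.2 N per mm, so 0.05 = 10 N), no latch: it springs back by itself. The lines on the face are 10 mm (2 N) apart.
- hook_seat (a point): where the bar sits in the bend of the hook when pulled: on the pull axis, 109.5 mm ahead of the scale's origin when unpulled; moves with the hook. Hook: 6 mm wire in the upright plane through the scale's x; shank 12 mm above the axis, bend over the front (wire to 11.5 mm ahead of this point) and down to a tip 14 mm below it. Mouth open downwards, clear for the bar 7 to 23 mm behind this point.
- pointer (a point): the small dark cross-bar in the slot of the scale's face, fixed to the hook rod: 50 mm behind the middle of the face when unpulled, moving towards the hook end as it is drawn out. Axes as the scale's.
- set_mark (a point): the black set marker beside the slot on the scale's face (a 10 mm wide, 4 mm high tab with a tooth towards the slot), given at the slot's centre line. Axes as the scale's. It is preset between 50 and 75 mm from the pointer's zero position (10 to 15 N) and keeps its place on the face.
- unit: oak drawer unit fixed on the worktop, 240 mm deep (x), 300 mm wide (y), 138 mm high, a crock of utensils on its top. Origin: centre of its underside; its front looks along its -x.
- handle (a point): middle of the drawer's steel bar handle: a level bar 11 mm thick and 120 mm long (along the unit's y), 75 mm above the worktop, its axis 35 mm out from the drawer front; two 8 mm posts join it to the front 51 mm either side of this point. Axes as the unit's: pulling straight out is along -x.
- drawer (a joint): opening of the drawer, m: 0 = shut. The latch holds it against up to about 40 N.
- tray: open wooden tray fixed on the worktop, 282 mm long (x), 132 mm wide (y), 30 mm high outside, walls and floor 6 mm thick. Origin: centre of its underside.
- mug: white mug, 84 mm across, 95 mm high, bystander. Origin: centre of its underside.
- mill: dark wooden pepper mill, 58 mm across, 165 mm high, bystander. Origin: centre of its underside.
- driver: screwdriver 200 mm long with a grey handle, lying on the worktop, bystander. x along it.
Not all that is in view belongs to the job. What is shaped like the scale but purple is not meant.

How it is judged:
By the outcome, as a careful person would: the job done as asked, in the order asked, and still so for the second after the job is handed in, with the robot touching nothing.
It also fails if it takes over 58 s, if anything falls off the work surface, if the arm or the gripper's body presses on something with over 40 N, if the wrist force passes 120 N, or if a joint passes its speed limit or range.

## Robot

A 7-joint arm with a two-finger parallel gripper is mounted at the origin on the work surface. World frame = base frame: x ahead of the robot, y to its left, z up, the work surface at z = 0. Lengths are in m, angles in degrees, forces in N, time in s.
With the tool pointing down it reaches from about 0.425 to 0.875 m from the base axis. Payload 4.7 kg.
Tool frame: the origin (TCP) lies midway between the tips of the shut fingers; the grasp point (between the pads) lies 19 mm behind it; z points along the fingers, y is the line along which they close (so a half turn about z gives the same grasp; the last joint's range is limited). The gripper opens to 87 mm and grips with 3 to 60 N. Pads are 19 mm wide; open, the fingers measure 117 mm over their backs; the gripper's body (75 mm by 190 mm) begins 51 mm behind the grasp point.
Start: joints at [-66.228, 18.392, -4.016, 83.108, 1.295, 78.541, -3.26], TCP at [0.254, 0.598, 0.223] pointing down, gripper open.
Joint ranges: [-163.93, 163.93], [-17.29, 119.83], [-79.2, 71.16], [3.27, 140.29], [-89.18, 269.18], [5.43, 117.66], [-154.24, 154.24]. Speed limits (degrees/s): [147.25, 147.25, 180, 180, 180, 180, 180].

## Interface

Orientations are given as [roll, pitch, yaw] about the fixed x, y, z axes, in that order (R = Rz(yaw) Ry(pitch) Rx(roll)).
In Python, from cell import env, viewer, boxes_of, masks_of gives the robot as it stands. The module is installed in compiled form; this text tells all that it offers.
- The arm moves only by the tool apply_moves, never from a script. Its argument "moves" is a list of rows, each a list of 7 numbers: the shift along the tool's x, y, z scaled (see below), then the turn, a rotation vector about the tool's x, y, z scaled (see below), then the opening, from 0 (shut) to 1 (fully open). A call has 1 to 20 rows; each row is the pose to reach, as a shift and turn from the pose commanded when the call began, along the tool's axes at that moment; what a row does not reach only later rows make up. The controller multiplies each number of a shift by 0.2 m and each number of a turn by 1.5 rad. A row lasts 1/10 s, in which the tool goes at most 50 mm and 8.59 degrees, less where a joint would pass 70% of its speed; a pose out of reach is approached as far as the arm can. A call with a number of a shift or a turn outside -1 to 1 is refused whole. A call with a gripper value outside its range is refused whole. The fingers move at their own pace and stop on an object; "grip_force" is the grip in N (left out, the last holds). Time passes only in rows, so rows that repeat a pose let the fingers close. It gives the time, the measured TCP pose, the force, the opening and the grip force at its end, in the units of the state.
- env.get_obs(): the state, without advancing time (a new reading comes with each control period).
- viewer.read_camera(name): name is "scene" or "top"; returns the picture (480x640x3 uint8, red, green, blue); there is no depth.
- viewer.get_calibration(name): a dict with "fov_y" (degrees; the focal length in pixels is half the picture's height over the tangent of half this angle, whatever the lens; pixels are square), "cx", "cy" (the principal point, pixels), "k1" (the pictures are not rectified: a ray, as slopes to the right and down, at radius r is drawn at 1 + k1 r^2 times it, then the intrinsics apply), "position" and "orientation" of the camera in the world. Camera axes: x right, y up, looking along -z (the intrinsics and any distortion apply to the point x, -y, -z); pixel columns grow to the right and rows downward; lengths in m; the calibration is good to about 2 mm. A picture is of the moment at which its call begins. get_calibration takes no time and is no camera call.
- env.sign_off(): hands the job in; it is judged then, once.
Trained networks look in the newest picture that a camera, given by its name, has taken for a name from the list of things; names that differ only in an ending like _2 or _b are one class to them, and where a whole thing is asked for, a point or a joint stands for the part that bears it (a point fixed in the world has none). Each returns a list of dicts, best first, with "conf" (0 to 1); they miss things now and then, are a little off and sometimes report something else, mostly with a low value. They report only what shows in the picture. A call takes as long as a camera call. They do not tell look-alikes from the thing itself.
- boxes_of(camera, target): "location" ([column, row] in pixels, amid what is visible of it).
- masks_of(camera, target): "pixels" (480x640 bool, what is visible of it) and "location" ([column, row] in pixels, amid what is visible of it).
The state is a dict: "time_s": time; "qpos": joint angles; "joint_velocities": joint speeds; "effort": joint torques, N m; "tool_pos": TCP position; "tool_rot": TCP orientation; "force": force on the tool from outside, world axes, zero at the start; "wrist_torque": the same for the moment, N m; "grip_width": finger opening in m; "grasp_force": force on a finger pad.
Only numpy, scipy, OpenCV 4.12 (cv2) and the standard library are available. Lean on these libraries where they do the work, as an engineer would, in place of code of your own. Each camera call takes 0.05 s, during which the arm holds its last target. There are 200 camera calls.

## Working session

There is one attempt and no reset: what is moved stays moved. The work goes in short steps, Python scripts to look and compute and a tool call to move; the robot and the scene stay as the last step left them, time stands still between calls to the robot, and variables do not carry over. Pictures are saved under pics/ and viewed, at most 10 in all, crops included, and the job is handed in when it is done.

Besides the shell and the picture viewer there is one more tool, called after "Request:" in YAML: its name, and indented under it one key for each argument. apply_moves: Moves the arm, as the interface text tells. Shifts and turns lie within -1 to 1; 1 stands for 0.2 m of shift or 1.5 rad of turn. Its arguments: {"type":"object","properties":{"moves":{"type":"array","items":{"type":"array","items":{"type":"number","minimum":-1,"maximum":1}}},"grip_force":{"type":"number"}},"required":["moves"]}

```bash
mkdir -p pics; cat > h.py <<'E'
import numpy as np, cv2
from scipy.spatial.transform import Rotation as R
from cell import env, viewer, boxes_of, masks_of
def cal(n):
    c=viewer.get_calibration(n); f=240/np.tan(np.radians(c['fov_y']/2)); o=np.array(c['orientation'],float)
    M=R.from_euler('xyz',o,degrees=True).as_matrix() if o.shape==(3,) else (o if o.shape==(3,3) else None)
    return c,f,M,np.array(c['position'])
def proj(n,P):
    c,f,M,p=cal(n); q=(np.atleast_2d(P)-p)@M; s=np.c_[q[:,0]/-q[:,2],-q[:,1]/-q[:,2]]
    s=s*(1+c['k1']*(s**2).sum(1,keepdims=True)); return s*f+[c['cx'],c['cy']]
def ray(n,uv):
    c,f,M,p=cal(n); d=(np.array(uv,float)-[c['cx'],c['cy']])/f; s=d.copy()
    for _ in range(30): s=d/(1+c['k1']*(s@s))
    v=M@np.array([s[0],-s[1],-1]); return p,v/np.linalg.norm(v)
def onz(n,uv,z):
    p,v=ray(n,uv); return p+v*(z-p[2])/v[2]
def save(n,name):
    im=viewer.read_camera(n); cv2.imwrite('pics/'+name,im[:,:,::-1]); return im
E
python3 - <<'E'
from h import *
for n in('scene','top'):
    print(viewer.get_calibration(n)); save(n,n+'0.png')
    for t in('scale','unit','handle','tray','mug','mill','driver','pointer','set_mark','hook_seat'):
        print(n,t,[(np.round(b['location']).tolist(),round(b['conf'],2)) for b in boxes_of(n,t)][:4])
print(env.get_obs())
E
```

```text
{'fov_y': 51.324910645879385, 'cx': 317.3400197414361, 'cy': 240.13922748796475, 'k1': 0.03496009533680433, 'position': array([ 1.51750919, -0.3709805 ,  0.77827241]), 'orientation': array([55.81474   ,  0.20059118, 72.37031093])}
scene scale [([402.0, 196.0], 0.95), ([120.0, 290.0], 0.95), ([324.0, 225.0], 0.89), ([345.0, 259.0], 0.57)]
scene unit [([503.0, 218.0], 0.94)]
scene handle [([462.0, 244.0], 0.79)]
scene tray [([219.0, 270.0], 0.96)]
scene mug [([298.0, 316.0], 0.92)]
scene mill [([355.0, 298.0], 0.56)]
scene driver [([427.0, 292.0], 0.91)]
scene pointer [([380.0, 248.0], 0.37)]
scene set_mark [([464.0, 245.0], 0.17)]
scene hook_seat [([395.0, 209.0], 0.4), ([377.0, 247.0], 0.37)]
{'fov_y': 48.43169691684277, 'cx': 323.0212969880017, 'cy': 234.29392174795922, 'k1': -0.14942764399992592, 'position': array([ 0.41144672, -0.03344733,  1.31538951]), 'orientation': array([  6.391071  ,   0.40421437, -88.92557211])}
top scale [([307.0, 235.0], 0.91), ([308.0, 317.0], 0.86), ([526.0, 263.0], 0.84), ([194.0, 341.0], 0.69)]
top unit [([139.0, 206.0], 0.63)]
top handle [([197.0, 20
[... 348 characters left out ...]
1.1, 'qpos': array([-66.22796347,  18.39072075,  -4.01849901,  83.10493232,
         1.2935743 ,  78.54177553,  -3.26081901]), 'joint_velocities': array([-0.08133577, -0.01238047, -0.05879518, -0.06528086,  0.03486498,
       -0.09471335,  0.01474281]), 'effort': array([ 4.68643120e-04, -4.91142869e+01, -4.03118609e-01, -3.12773287e+01,
       -6.36752229e-02,  3.40945157e-02,  5.71556882e-05]), 'tool_pos': array([0.25360941, 0.59852241, 0.22262347]), 'tool_rot': array([1.79992368e+02, 5.07735295e-04, 1.57037876e+02]), 'force': array([-0.61154762,  0.76346107, -0.15526639]), 'wrist_torque': array([ 0.01366209, -0.02860658, -0.02558496]), 'grasp_force': 0.0, 'grip_width': 0.08728089503070396}
```

View pics/scene0.png

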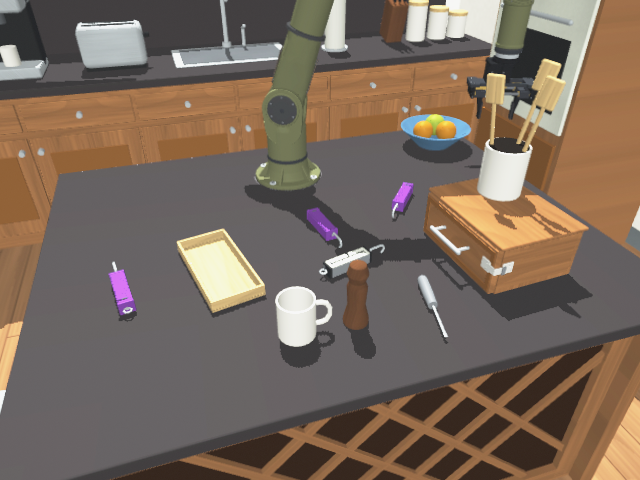

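View pics/top0.png

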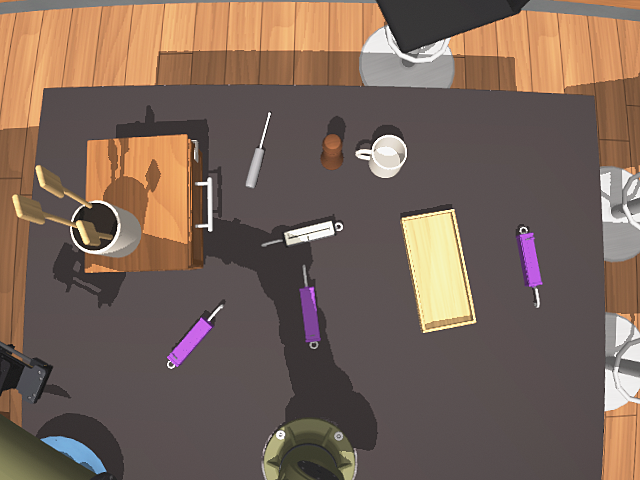

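The white/grey scale is at top (310,233), scene (347,262). Its hook points left, towards the unit. The bar handle is at top (210,205) and the tray at top (438,270). The purple ones are look-alikes.

```bash
python3 - <<'E'
from h import *
t=cv2.imread('pics/top0.png'); s=cv2.imread('pics/scene0.png')
def z(im,x,y,w,h): return cv2.resize(im[y:y+h,x:x+w],(400,300),interpolation=cv2.INTER_CUBIC)
cv2.imwrite('pics/z1.png',np.vstack([np.hstack([z(t,255,195,100,75),z(s,310,230,100,75)]),np.hstack([z(t,140,130,120,90)*1,z(s,415,205,100,75)])]))
for n,zz in(('top',.016),('scene',.016)):
    for m in masks_of(n,'scale'):
        ys,xs=np.nonzero(m['pixels']); 
        r=cv2.minAreaRect(np.c_[xs,ys].astype(np.float32)); print(n,m['conf'],np.round(m['location']),np.round(r[0],1),np.round(r[1],1),round(r[2],1),onz(n,m['location'],zz).round(3))
for t in('tray','handle','unit','driver','mug','mill'):
    m=masks_of('top',t)
    if m:
        ys,xs=np.nonzero(m[0]['pixels']); r=cv2.minAreaRect(np.c_[xs,ys].astype(np.float32)); b=cv2.boxPoints(r)
        zz={'tray':.03,'handle':.075,'unit':.138}.get(t,0.02)
        print(t,m[0]['conf'],b.round(1).tolist(),[onz('top',q,zz).round(3).tolist() for q in b])
E
```

```text
top 0.91 [192. 343.] [195.2 335.7] [16.4 81.5] 40.6 [0.284 0.293 0.016]
top 0.91 [528. 264.] [529.7 266.6] [80.4 17.2] 79.1 [ 0.492 -0.533  0.016]
top 0.89 [308. 237.] [302.5 235.3] [15.2 81.7] 76.9 [0.549 0.016 0.016]
scene 0.97 [324. 223.] [324.9 227.6] [48.9 15.6] 46.6 [0.37  0.01  0.016]
scene 0.77 [402. 196.] [402.3 197.7] [12.8 32.4] 30.3 [0.295 0.291 0.016]
scene 0.63 [121. 290.] [121.5 289.9] [47.5 17.1] 72.1 [ 0.504 -0.539  0.016]
scene 0.62 [344. 259.] [347.  262.3] [17.3 53.7] 68.2 [0.552 0.005 0.016]
tray 0.75 [[399.0, 218.3000030517578], [454.0, 207.5], [476.6000061035156, 322.3999938964844], [421.6000061035156, 333.20001220703125]] [[0.598, -0.206, 0.03], [0.627, -0.342, 0.03], [0.348, -0.397, 0.03], [0.321, -0.262, 0.03]]
handle 0.67 [[187.0, 268.0], [187.0, 140.0], [213.0, 140.0], [213.0, 268.0]] [[0.465, 0.296, 0.075], [0.775, 0.312, 0.075], [0.775, 0.248, 0.075], [0.466, 0.234, 0.075]]
unit 0.81 [[11.0, 139.3000030517578], [210.1999969482422, 133.0], [214.39999389648438, 269.1000061035156], [15.199999809265137, 275.29998779296875]] [[0.762, 0.741, 0.138], [0.773, 0.241, 0.138], [0.461, 0.217, 0.138], [0.433, 0.697, 0.138]]
driver 0.93 [[244.6999969482422, 185.10000610351562], [264.3999938964844, 112.80000305175781], [274.70001220703125, 115.5], [254.89999389648438, 187.89999389648438]] [[0.676, 0.175, 0.02], [0.864, 0.133, 0.02], [0.856, 0.106, 0.02], [0.669, 0.149, 0.02]]
mug 0.94 [[353.3999938964844, 153.60000610351562], [382.29998779296875, 123.19999694824219], [414.5, 153.60000610351562], [385.6000061035156, 184.10000610351562]] [[0.76, -0.094, 0.02], [0.841, -0.166, 0.02], [0.764, -0.247, 0.02], [0.684, -0.174, 0.02]]
mill 0.82 [[321.0, 134.0], [342.0, 134.0], [342.0, 169.0], [321.0, 169.0]] [[0.809, -0.012, 0.02], [0.81, -0.064, 0.02], [0.72, -0.066, 0.02], [0.719, -0.014, 0.02]]
```

View pics/z1.png

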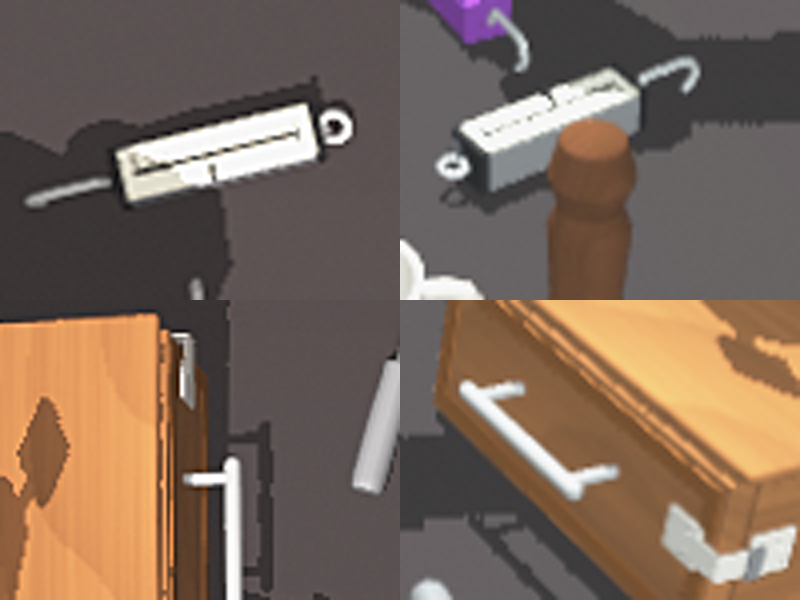

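```bash
cat >> h.py <<'E'
def tri(a,b):
    (p,u),(q,v)=ray('top',a),ray('scene',b)
    s=np.linalg.lstsq(np.c_[u,-v],q-p,rcond=None)[0]; A=p+u*s[0];B=q+v*s[1]; return (A+B)/2,np.linalg.norm(A-B)
E
python3 - <<'E'
from h import *
T=lambda x,y:(255+x/4-.375,195+y/4-.375); S=lambda x,y:(310+(x-400)/4-.375,230+y/4-.375)
print('corners',[onz('top',T(*c),.032).round(4).tolist() for c in((117,152),(124,207),(323,157),(313,103))])
print('ring/hooktip',onz('top',T(337,127),.016).round(4),onz('top',T(30,202),.02).round(4))
print('scene corners',[onz('scene',S(*c),.032).round(4).tolist() for c in((458,135),(610,67),(640,95),(490,155))])
print('mark top',onz('top',T(212,175),.032),onz('top',T(211,165),.032),'scene',onz('scene',S(548,100),.032))
t=cv2.imread('pics/top0.png').astype(int); s=cv2.imread('pics/scene0.png').astype(int)
def bright(im,x0,x1,y0,y1):
    m=im[y0:y1,x0:x1].min(2)>170; n,l,st,c=cv2.connectedComponentsWithStats(m.astype(np.uint8)); k=1+st[1:,4].argmax(); ys,xs=np.nonzero(l==k); return xs+x0,ys+y0
xs,ys=bright(t,203,218,170,240); print('bar top',xs.min(),xs.max(),ys.min(),ys.max(),np.polyfit(ys,xs,1))
f=np.polyfit(ys,xs,1); a=[(np.polyval(f,ys.min()),ys.min()-.5),(np.polyval(f,ys.max()),ys.max()+.5)]
xs,ys=bright(s,425,475,220,262); print('bar scene',xs.min(),xs.max(),ys.min(),ys.max())
for q in a: print(onz('top',q,.075).round(4))
print('tri',tri(a[0],(458.5,252)),tri(a[1],(431.5,226.5)))
print('bar ends scene z.075',onz('scene',(459,252.5),.075),onz('scene',(431.5,226.5),.075))
print('tray top',[onz('top',q,.03).round(3).tolist() for q in((402,217),(454.5,208),(475.5,323),(421.5,333))])
E
```

```text
corners [[0.5574, 0.0733, 0.032], [0.524, 0.0681, 0.032], [0.5566, -0.0516, 0.032], [0.5894, -0.045, 0.032]]
ring/hooktip [ 0.577  -0.0601  0.016 ] [0.527  0.1267 0.02  ]
scene corners [[0.5729, -0.0558, 0.032], [0.5332, 0.0617, 0.032], [0.5681, 0.0682, 0.032], [0.5983, -0.0435, 0.032]]
mark top [0.54440744 0.01535123 0.032     ] [0.55047811 0.01608978 0.032     ] scene [0.55519831 0.01041092 0.032     ]
bar top 203 211 177 231 [6.16834021e-03 2.07710336e+02]
bar scene 430 468 225 254
[0.6844 0.2538 0.075 ]
[0.552  0.2468 0.075 ]
tri (array([0.68326834, 0.25145389, 0.07493643]), np.float64(0.004967148551918842)) (array([0.55258307, 0.24791567, 0.06864521]), np.float64(0.0006779279061596922))
bar ends scene z.075 [0.68539097 0.24865794 0.075     ] [0.56120513 0.24200341 0.075     ]
tray top [[0.601, -0.213, 0.03], [0.626, -0.343, 0.03], [0.346, -0.394, 0.03], [0.322, -0.262, 0.03]]
```

```bash
cat >> h.py <<'E'
def plan(tg,start=None,axis=None):
    "tg: list of (x,y,z,yaw) with tool down; start: commanded (x,y,z,yaw)"
    o=env.get_obs()
    P0=np.array(o['tool_pos']) if start is None else np.array(start[:3])
    R0=R.from_euler('xyz',o['tool_rot'] if start is None else [180,0,start[3]],degrees=True)
    for t in tg:
        s=R0.inv().apply(np.array(t[:3])-P0)/.2; r=(R0.inv()*R.from_euler('xyz',[180,0,t[3]],degrees=True)).as_rotvec()/1.5
        print(t,'->',s.round(3).tolist()+r.round(3).tolist())
E
python3 - <<'E'
from h import *
plan([(.30,.42,.22,157)],(0.2536,.5985,.2226,157.04))
plan([(.33,.28,.22,130),(.42,.24,.22,130)],(.3,.42,.22,157))
print(proj('top',[0,0,0.]),proj('scene',[[0,0,0.],[0,0,.03]]))
E
```

```text
(0.3, 0.42, 0.22, 157) -> [-0.562, -0.731, 0.013, 0.0, -0.0, 0.0]
(0.33, 0.28, 0.22, 130) -> [-0.412, -0.586, -0.0, -0.0, -0.0, 0.314]
(0.42, 0.24, 0.22, 130) -> [-0.904, -0.594, -0.0, -0.0, -0.0, 0.314]
[[309.93069633 462.07324111]] [[287.43069906 173.08727788]
 [287.10032481 165.15926557]]
```

Request:
apply_moves:
  moves:
    - [-0.77, -1.0, 0, 0, 0, 0.3, 1]
    - [-0.77, -1.0, 0, 0, 0, 0.3, 1]
    - [-0.77, -1.0, 0, 0, 0, 0.3, 1]
    - [-0.77, -1.0, 0, 0, 0, 0.3, 1]
    - [-0.77, -1.0, 0, 0, 0, 0.3, 1]
    - [-0.77, -1.0, 0, 0, 0, 0.3, 1]

```text
time_s: 2.1
tool_pos: [0.3204, 0.348, 0.223]
tool_rot: [180.0, 0.1, 130.7]
force: [-0.2, 0.4, 0.0]
grip_width: 0.0866
grasp_force: 0.0
```

```bash
python3 - <<'E'
from h import *
plan([(.43,.18,.20,105),(.4,.22,.2,105),(.45,.2,.2,105)])
plan([(.549,.048,.15,105),(.549,.048,.03,105)],(.45,.2,.2,105))
E
```

```text
(0.43, 0.18, 0.2, 105) -> [-0.994, -0.133, 0.117, 0.0, 0.001, 0.299]
(0.4, 0.22, 0.2, 105) -> [-0.744, -0.116, 0.117, 0.0, 0.001, 0.299]
(0.45, 0.2, 0.2, 105) -> [-0.983, 0.008, 0.117, 0.0, 0.001, 0.299]
(0.549, 0.048, 0.15, 105) -> [-0.862, 0.281, 0.25, 0.0, 0.0, 0.0]
(0.549, 0.048, 0.03, 105) -> [-0.862, 0.281, 0.85, 0.0, 0.0, 0.0]
```

Request:
apply_moves:
  moves:
    - [-0.98, 0.01, 0.12, 0, 0, 0.3, 1]
    - [-0.98, 0.01, 0.12, 0, 0, 0.3, 1]
    - [-0.98, 0.01, 0.12, 0, 0, 0.3, 1]
    - [-0.98, 0.01, 0.12, 0, 0, 0.3, 1]
    - [-0.98, 0.01, 0.12, 0, 0, 0.3, 1]

```text
time_s: 2.6
tool_pos: [0.4521, 0.2017, 0.1982]
tool_rot: [179.9, 0.2, 104.8]
force: [0.5, -0.2, -0.9]
grip_width: 0.0869
grasp_force: 0.0
```

Request:
apply_moves:
  moves:
    - [-0.86, 0.28, 0.4, 0, 0, 0, 1]
    - [-0.86, 0.28, 0.4, 0, 0, 0, 1]
    - [-0.86, 0.28, 0.4, 0, 0, 0, 1]
    - [-0.86, 0.28, 0.4, 0, 0, 0, 1]
    - [-0.86, 0.28, 0.4, 0, 0, 0, 1]
    - [-0.86, 0.28, 0.4, 0, 0, 0, 1]

```text
time_s: 3.2
tool_pos: [0.5479, 0.0572, 0.1179]
tool_rot: [-179.9, -0.0, 105.4]
force: [-1.1, 1.0, 0.4]
grip_width: 0.0869
grasp_force: 0.0
```

```bash
python3 - <<'E'
from h import *
o=env.get_obs(); print(o['time_s'],o['tool_pos'],o['tool_rot'])
im=save('scene','s1.png'); p=np.array(o['tool_pos']); M=R.from_euler('xyz',o['tool_rot'],degrees=True).as_matrix()
for q in proj('scene',[p+M@[0,.0435,0],p-M@[0,.0435,0]]): print(q); cv2.circle(im,tuple(int(v) for v in q.round()),1,(255,0,0),-1)
cv2.imwrite('pics/s1z.png',cv2.resize(im[160:310,300:500,::-1],(800,600),interpolation=cv2.INTER_CUBIC))
plan([(.549,.048,.004,105)])
E
```

```text
3.2 [0.54785132 0.05719623 0.11792013] [-1.79915675e+02 -6.04967758e-03  1.05363625e+02]
[375.21355567 229.55009611]
[353.8575048  213.97068371]
(0.549, 0.048, 0.004, 105) -> [-0.054, -0.009, 0.573, -0.0, -0.001, 0.006]
```

View pics/s1z.png

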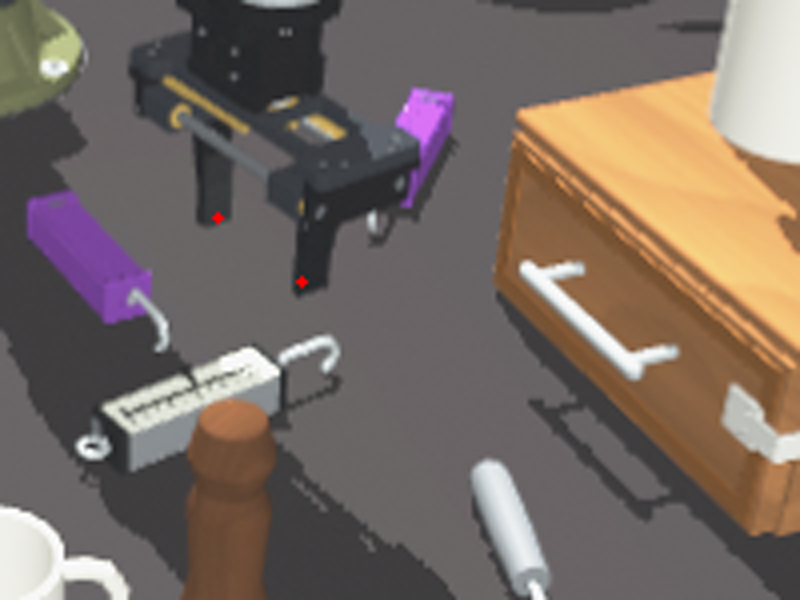

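The mug, mill and driver are untouched. The gripper is above the scale, and its tips project to (218,217) and (302,282) in the crop, about 1–2 px from where they show. I'm lowering now.

Request:
apply_moves:
  moves:
    - [-0.03, 0.01, 0.2, 0, 0, 0, 1]
    - [-0.03, 0.01, 0.4, 0, 0, 0, 1]
    - [-0.03, 0.01, 0.4, 0, 0, 0, 1]
    - [-0.03, 0.01, 0.4, 0, 0, 0, 1]

```text
time_s: 3.65
tool_pos: [0.5513, 0.054, 0.0394]
tool_rot: [-180.0, -0.0, 105.6]
force: [0.7, -0.0, 1.3]
grip_width: 0.0873
grasp_force: 0.0
```

```bash
python3 - <<'E'
from h import *
plan([(.552,.048,.004,105)])
E
```

```text
(0.552, 0.048, 0.004, 105) -> [-0.03, -0.005, 0.177, -0.0, -0.0, 0.007]
```

Request:
apply_moves:
  moves:
    - [-0.03, 0, 0.1, 0, 0, 0, 1]
    - [-0.03, 0, 0.175, 0, 0, 0, 1]
    - [-0.03, 0, 0.175, 0, 0, 0, 1]
    - [-0.03, 0, 0.175, 0, 0, 0, 0.3]
    - [-0.03, 0, 0.175, 0, 0, 0, 0.3]
    - [-0.03, 0, 0.175, 0, 0, 0, 0.2]
    - [-0.03, 0, 0.175, 0, 0, 0, 0.2]
    - [-0.03, 0, 0.175, 0, 0, 0, 0.2]
    - [-0.03, 0, 0.175, 0, 0, 0, 0.2]
    - [-0.03, 0, 0.175, 0, 0, 0, 0.2]
  grip_force: 45

```text
time_s: 4.65
tool_pos: [0.5525, 0.0463, 0.0035]
tool_rot: [-179.9, -0.0, 105.5]
force: [-3.4, 0.1, 1.2]
grip_width: 0.0388
grasp_force: 1.2
```

Request:
apply_moves:
  moves:
    - [0, 0, 0, 0, 0, 0, 0.1]
    - [0, 0, 0, 0, 0, 0, 0.1]
    - [0, 0, 0, 0, 0, 0, 0.1]
    - [0, 0, 0, 0, 0, 0, 0.1]
    - [0, 0, -0.2, 0, 0, 0, 0.1]
    - [0, 0, -0.4, 0, 0, 0, 0.1]
    - [0, 0, -0.6, 0, 0, 0, 0.1]
    - [0, 0, -0.6, 0, 0, 0, 0.1]
    - [0, 0, -0.6, 0, 0, 0, 0.1]

```text
time_s: 5.55
tool_pos: [0.5537, 0.0467, 0.1239]
tool_rot: [179.9, -0.0, 105.5]
force: [-0.9, 0.3, -3.4]
grip_width: 0.0337
grasp_force: 44.4
```

```bash
python3 - <<'E'
from h import *
o=env.get_obs(); print(o['time_s'],o['tool_pos'],o['tool_rot'],o['grip_width'],o['grasp_force'],o['force'])
s=save('scene','s2.png'); t=save('top','t2.png')
z=lambda im,x,y,w,h: cv2.resize(im[y:y+h,x:x+w,::-1],(400,300),interpolation=cv2.INTER_CUBIC)
q=proj('scene',o['tool_pos'])[0].astype(int); r=proj('top',o['tool_pos'])[0].astype(int); print(q,r)
a=cv2.resize(s[q[1]-38:q[1]+37,q[0]-60:q[0]+40,::-1],(800,600),interpolation=cv2.INTER_CUBIC)
cv2.imwrite('pics/z2.png',a); print('off',q[0]-60,q[1]-38)
E
```

```text
5.55 [0.55374713 0.04668294 0.12392659] [ 1.79868785e+02 -1.51034516e-02  1.05485739e+02] 0.033657443137392384 44.424130958458434 [-0.85966776  0.25717668 -3.41836085]
[361 221] [292 229]
off 301 183
```

View pics/z2.png

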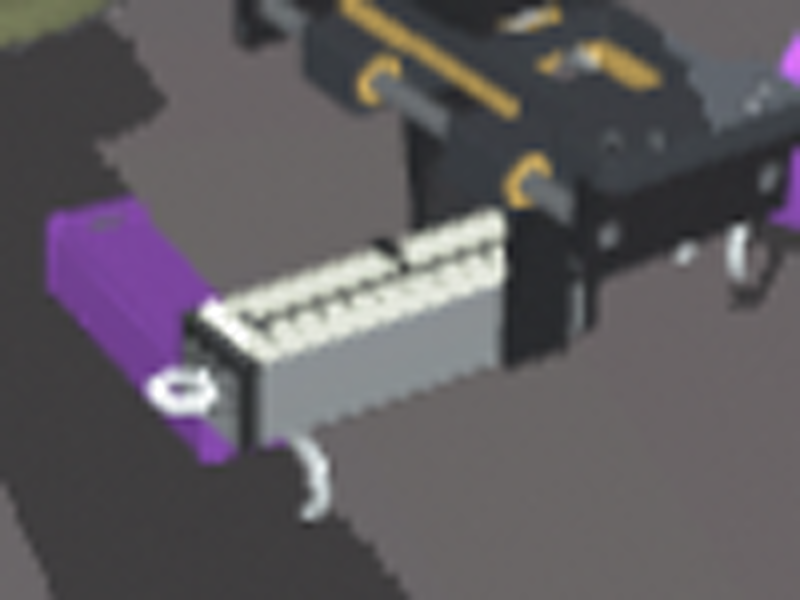

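```bash
python3 - <<'E'
from h import *
p=np.array([.5537,.0467]); u=np.array([np.cos(np.radians(105.5)),np.sin(np.radians(105.5))])
for n,c in dict(pointer=(258,320),markline=(402,265),markfar=(388,247),ringend_far=(190,315),ringend_near=(255,365),whitestart_near=(268,360),slotend=(500,247),tip_near=(540,365)).items():
    w=onz('scene',(301+c[0]/8-.44,183+c[1]/8-.44),.1524 if n!='tip_near' else .124); d=w[:2]-p
    print(n,w.round(4),'along',round(d@u*1000,1),'perp',round((d@[u[1],-u[0]])*1000,1))
plan([(.60,.10,.16,93),(.615,.12,.16,93)])
E
```

```text
pointer [ 0.5798 -0.0371  0.1524] along -87.7 perp 2.7
markline [0.5638 0.0141 0.1524] along -34.1 perp 1.0
markfar [0.5527 0.0138 0.1524] along -31.4 perp -9.7
ringend_far [ 0.571  -0.0552  0.1524] along -102.9 perp -10.6
ringend_near [ 0.6025 -0.0459  0.1524] along -102.3 perp 22.3
whitestart_near [ 0.6012 -0.0415  0.1524] along -97.6 perp 22.2
slotend [0.5632 0.046  0.1524] along -3.2 perp 8.9
tip_near [0.5875 0.0506 0.124 ] along -5.3 perp 33.6
(0.6, 0.1, 0.16, 93) -> [0.194, 0.303, -0.192, -0.002, 0.0, 0.145]
(0.615, 0.12, 0.16, 93) -> [0.271, 0.402, -0.193, -0.002, 0.0, 0.145]
```

The pointer shows at (258,320) and the set marker at (402,265) in the crop. That puts the marker about 54 mm beyond zero, and the grip about 36–37 mm ahead of the origin.

Request:
apply_moves:
  moves:
    - [0.27, 0.4, 0, 0, 0, 0.145, 0.1]
    - [0.27, 0.4, 0, 0, 0, 0.145, 0.1]
    - [0.27, 0.4, 0, 0, 0, 0.145, 0.1]
    - [0.27, 0.4, 0, 0, 0, 0.145, 0.1]
    - [0.27, 0.4, 0, 0, 0, 0.145, 0.1]
  grip_force: 50

```text
time_s: 6.15
tool_pos: [0.6146, 0.1182, 0.1217]
tool_rot: [-179.8, 0.1, 93.0]
force: [0.4, -0.9, -1.7]
grip_width: 0.0338
grasp_force: 49.4
```

```bash
python3 - <<'E'
from h import *
plan([(.622,.185,.118,93),(.622,.191,.118,93)])
E
```

```text
(0.622, 0.185, 0.118, 93) -> [0.332, 0.054, 0.018, -0.002, 0.001, -0.0]
(0.622, 0.191, 0.118, 93) -> [0.362, 0.056, 0.018, -0.002, 0.001, -0.0]
```

Request:
apply_moves:
  moves:
    - [0.15, 0.05, 0.02, 0, 0, 0, 0.1]
    - [0.28, 0.055, 0.02, 0, 0, 0, 0.1]
    - [0.345, 0.055, 0.02, 0, 0, 0, 0.1]
    - [0.345, 0.055, 0.02, 0, 0, 0, 0.1]
    - [0.345, 0.055, 0.02, 0, 0, 0, 0.1]

```text
time_s: 6.65
tool_pos: [0.623, 0.1871, 0.1196]
tool_rot: [-180.0, 0.1, 92.9]
force: [0.9, -1.1, -2.9]
grip_width: 0.0338
grasp_force: 49.4
```

```bash
python3 - <<'E'
from h import *
o=env.get_obs(); print(o['time_s'],o['tool_pos'],o['tool_rot'],o['force'])
s=save('scene','s3.png'); t=save('top','t3.png')
z=lambda im,x,y,w,h: cv2.resize(im[y:y+h,x:x+w,::-1],(400,300*1),interpolation=cv2.INTER_CUBIC)
cv2.imwrite('pics/z3.png',np.vstack([cv2.resize(s[185:265,375:485,::-1],(800,580),interpolation=cv2.INTER_CUBIC)]))
E
```

```text
6.65 [0.62304154 0.18708489 0.11956492] [-1.79990141e+02  8.56062465e-02  9.29397611e+01] [ 0.9302895  -1.08175328 -2.86024201]
```

View pics/z3.png

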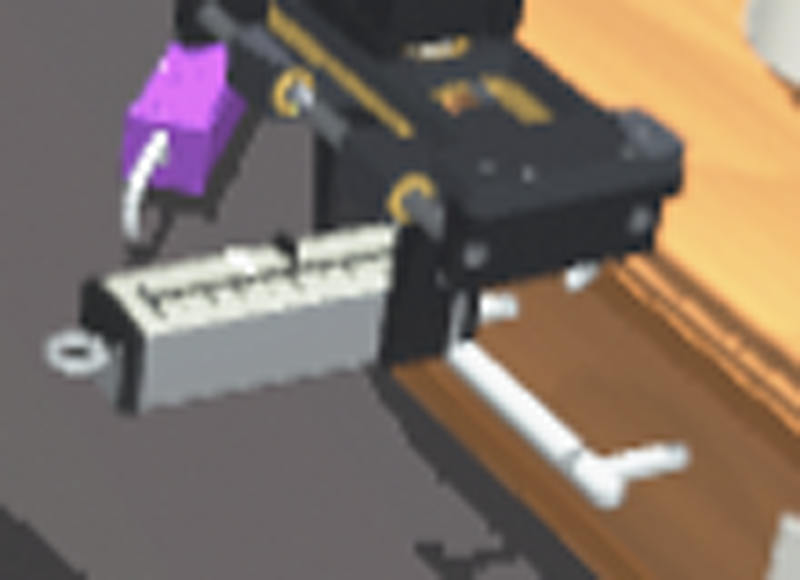

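View pics/t3.png

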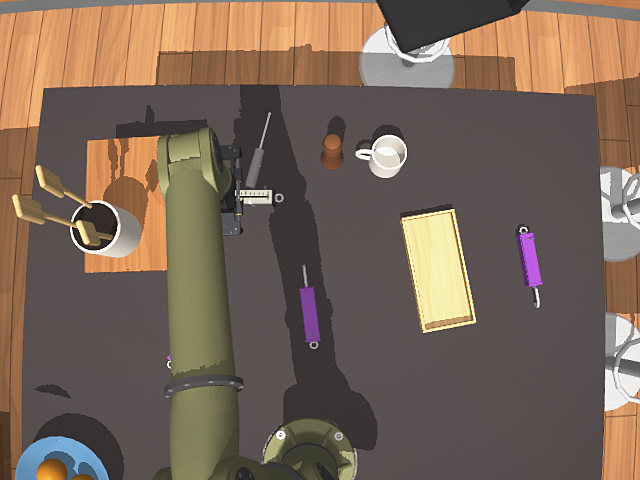

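```bash
python3 - <<'E'
from h import *
C=lambda x,y:(375+x/7.27-.43,185+y/7.25-.43)
o=env.get_obs(); p=np.array(o['tool_pos']); y=np.radians(o['tool_rot'][2]); u=np.array([np.cos(y),np.sin(y),0])
for z in(.120,.132,.14): print('front pix',C(596,275),onz('scene',C(596,275),z).round(4))
for d in (.0842,.078,.073): print('pred hook',d,((proj('scene',p+u*d+[0,0,.0125])-[375,185])*7.27).round())
for c in((600,490),(575,465),(440,335)): print('bar',onz('scene',C(*c),.075).round(4))
for c in ((85,280),(150,295),(290,262)): w=onz('scene',C(*c),p[2]-.0035+.032)-p; print('scale pts along',(w@u).round(4))
print('bar proj',((proj('scene',[[.559,.247,.075],[.679,.253,.075]])-[375,185])*7.27).round())
E
```

```text
front pix (456.550742778542, 222.5010344827586) [0.625  0.2699 0.12  ]
front pix (456.550742778542, 222.5010344827586) [0.6413 0.2582 0.132 ]
front pix (456.550742778542, 222.5010344827586) [0.6521 0.2504 0.14  ]
pred hook 0.0842 [[591. 233.]]
pred hook 0.078 [[575. 236.]]
pred hook 0.073 [[562. 239.]]
bar [0.6827 0.2451 0.075 ]
bar [0.6675 0.2447 0.075 ]
bar [0.5823 0.2409 0.075 ]
scale pts along -0.1018
scale pts along -0.0864
scale pts along -0.0343
bar proj [[420. 296.]
 [612. 478.]]
```

The hook's bend is visible at (580,275) in the crop. It sits about 22–27 mm past the bar axis, so the mouth is above the bar. Lowering.

Request:
apply_moves:
  moves:
    - [0.012, 0, 0.07, 0, 0, 0, 0.1]
    - [0.012, 0, 0.14, 0, 0, 0, 0.1]
    - [0.012, 0, 0.2, 0, 0, 0, 0.1]
    - [0.012, 0, 0.25, 0, 0, 0, 0.1]
    - [0.012, 0, 0.285, 0, 0, 0, 0.1]
    - [0.012, 0, 0.285, 0, 0, 0, 0.1]
    - [0.012, 0, 0.285, 0, 0, 0, 0.1]

```text
time_s: 7.45
tool_pos: [0.6233, 0.1916, 0.0626]
tool_rot: [180.0, 0.0, 93.0]
force: [-0.4, -0.3, -2.1]
grip_width: 0.0342
grasp_force: 49.4
```

```bash
cat > look.py <<'E'
from h import *
import sys
o=env.get_obs(); p=np.array(o['tool_pos']); print(o['time_s'],p.round(4),np.round(o['tool_rot'],2),'F',np.round(o['force'],2),'tau',np.round(o['wrist_torque'],2))
s=save('scene',sys.argv[1]+'.png'); y=np.radians(o['tool_rot'][2]); u=np.array([np.cos(y),np.sin(y),0]); v=np.array([u[1],-u[0],0])
# rectify the face: along -75..+15 rel. grip? columns = along (-110..0 mm, 6 px/mm), rows = perp (-25..35)
fz=p[2]-.0035+.032; K=6
A,B=np.meshgrid(np.arange(-115,5,1/K)/1e3,np.arange(-20,32,1/K)/1e3)
P=p+A[...,None]*u+B[...,None]*v; P[...,2]=fz
q=proj('scene',P.reshape(-1,3)).reshape(A.shape+(2,)).astype(np.float32)
cv2.imwrite(f'pics/{sys.argv[1]}r.png',cv2.remap(s,q[...,0],q[...,1],cv2.INTER_CUBIC)[:,:,::-1])
E
python3 look.py l1
```

```text
7.45 [0.6233 0.1916 0.0626] [179.99   0.    93.01] F [-0.43 -0.34 -2.13] tau [-0.03  0.06 -0.02]
```

Request:
apply_moves:
  moves:
    - [-0.03, 0, 0, 0, 0, 0, 0.1]
    - [-0.07, 0, 0, 0, 0, 0, 0.1]
    - [-0.11, 0, 0, 0, 0, 0, 0.1]
    - [-0.15, 0, 0, 0, 0, 0, 0.1]
    - [-0.19, 0, 0, 0, 0, 0, 0.1]
    - [-0.23, 0, 0, 0, 0, 0, 0.1]
    - [-0.23, 0, 0, 0, 0, 0, 0.1]
    - [-0.23, 0, 0, 0, 0, 0, 0.1]
  grip_force: 55

```text
time_s: 8.3
tool_pos: [0.6252, 0.147, 0.0626]
tool_rot: [-180.0, -0.1, 93.1]
force: [-1.0, 4.6, -2.6]
grip_width: 0.0337
grasp_force: 54.3
```

```bash
python3 look.py l2
```

```text
8.3 [0.6252 0.147  0.0626] [-1.7999e+02 -1.1000e-01  9.3050e+01] F [-1.    4.6  -2.64] tau [1.15 0.3  0.09]
```

View pics/l2r.png

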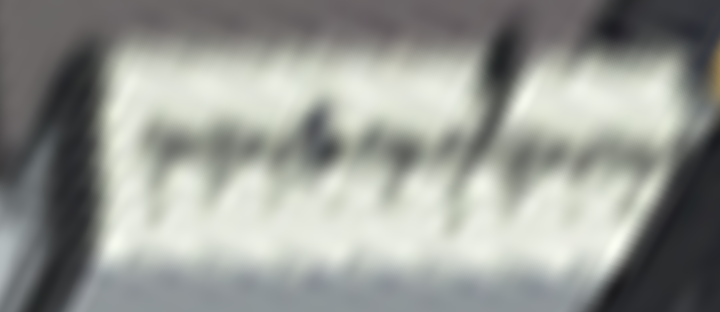

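The rectified face shows the pointer at column ~318 and the marker's tooth at ~480 on the slot line. That is about 25 mm extended (4.9 N) with about 27 mm to go. I'll refine this by image differencing.

```bash
cat > diff.py <<'E'
import cv2,numpy as np,sys
g=lambda n:cv2.cvtColor(cv2.imread(f'pics/{n}r.png'),cv2.COLOR_BGR2GRAY).astype(float)
a,b=g(sys.argv[1]),g(sys.argv[2]); d=cv2.GaussianBlur(b-a,(0,0),4)
for r in range(100,176,12):
    pr=d[r-5:r+6,110:560].mean(0); i,j=pr.argmin(),pr.argmax()
    mb=cv2.GaussianBlur(b,(0,0),3)[r-5:r+6,420:560].mean(0); k=mb.argmin()
    print(r,'new',110+i,round(pr[i]),'old',110+j,round(pr[j]),'mark',420+k,round(mb[k]))
E
python3 diff.py l1 l2
```

```text
100 new 321 -49 old 167 67 mark 497 89
112 new 317 -78 old 164 78 mark 494 97
124 new 377 -76 old 163 58 mark 490 98
136 new 378 -92 old 347 35 mark 485 98
148 new 395 -108 old 347 41 mark 478 104
160 new 395 -116 old 345 31 mark 521 113
172 new 394 -94 old 164 31 mark 518 126
```

Request:
apply_moves:
  moves:
    - [-0.03, 0, 0, 0, 0, 0, 0.1]
    - [-0.06, 0, 0, 0, 0, 0, 0.1]
    - [-0.09, 0, 0, 0, 0, 0, 0.1]
    - [-0.115, 0, 0, 0, 0, 0, 0.1]
    - [-0.125, 0, 0, 0, 0, 0, 0.1]
    - [-0.125, 0, 0, 0, 0, 0, 0.1]
    - [-0.125, 0, 0, 0, 0, 0, 0.1]

```text
time_s: 9.05
tool_pos: [0.6261, 0.1255, 0.0625]
tool_rot: [-180.0, -0.3, 93.2]
force: [-1.7, 9.4, -3.1]
grip_width: 0.0339
grasp_force: 54.3
```

```bash
python3 look.py l3; python3 diff.py l1 l3; python3 diff.py l2 l3
```

```text
9.05 [0.6261 0.1255 0.0625] [-179.97   -0.29   93.21] F [-1.73  9.44 -3.08] tau [2.02 0.36 0.18]
100 new 454 -48 old 166 68 mark 496 81
112 new 448 -88 old 164 83 mark 493 98
124 new 444 -112 old 163 62 mark 444 92
136 new 442 -92 old 559 38 mark 440 74
148 new 394 -112 old 341 30 mark 438 87
160 new 392 -123 old 524 26 mark 449 113
172 new 391 -87 old 521 30 mark 446 145
100 new 451 -49 old 322 45 mark 496 81
112 new 447 -87 old 319 87 mark 493 98
124 new 442 -110 old 316 94 mark 444 92
136 new 438 -100 old 314 56 mark 440 74
148 new 435 -65 old 328 39 mark 438 87
160 new 448 -43 old 321 37 mark 449 113
172 new 443 -43 old 314 36 mark 446 145
```

View pics/l3r.png

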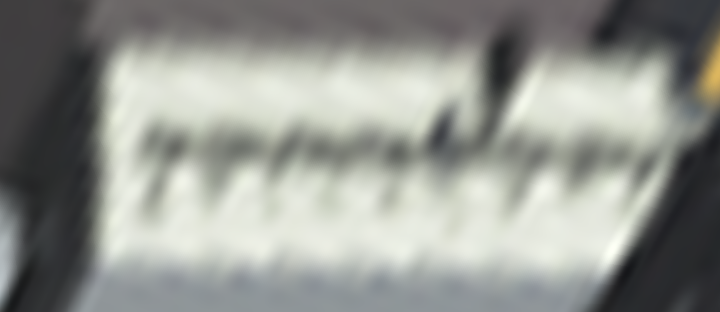

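The pointer is at column 447 and the marker at 493 on the same row, so 7.7 mm remain. I'm easing in.

Request:
apply_moves:
  moves:
    - [-0.012, 0, 0, 0, 0, 0, 0.1]
    - [-0.022, 0, 0, 0, 0, 0, 0.1]
    - [-0.03, 0, 0, 0, 0, 0, 0.1]
    - [-0.03, 0, 0, 0, 0, 0, 0.1]
    - [-0.03, 0, 0, 0, 0, 0, 0.1]

```text
time_s: 9.6
tool_pos: [0.6263, 0.1203, 0.0625]
tool_rot: [-180.0, -0.3, 93.2]
force: [-2.0, 11.0, -2.8]
grip_width: 0.0335
grasp_force: 54.3
```

```bash
python3 look.py l4; python3 diff.py l2 l4; python3 diff.py l3 l4
```

```text
9.6 [0.6263 0.1203 0.0625] [-179.96   -0.33   93.24] F [-1.97 11.04 -2.78] tau [2.24 0.37 0.18]
100 new 485 -48 old 322 51 mark 492 60
112 new 480 -65 old 318 89 mark 487 68
124 new 474 -75 old 313 101 mark 480 73
136 new 470 -63 old 309 75 mark 473 71
148 new 350 -50 old 325 49 mark 470 87
160 new 346 -60 old 320 60 mark 470 100
172 new 339 -66 old 312 47 mark 467 109
100 new 484 -36 old 452 47 mark 492 60
112 new 480 -56 old 448 85 mark 487 68
124 new 475 -67 old 444 115 mark 480 73
136 new 471 -57 old 442 103 mark 473 71
148 new 470 -29 old 442 64 mark 470 87
160 new 474 -44 old 445 50 mark 470 100
172 new 470 -71 old 441 54 mark 467 109
```

```bash
python3 - <<'E'
from h import *
F=[]
for i in range(6):
    viewer.read_camera('scene'); o=env.get_obs(); F.append(o['force']); 
print(np.round(F,1).tolist(),np.mean(F,0),o['tool_pos'],o['tool_rot'],o['time_s'])
E
```

```text
[[-1.0, 10.8, -3.3], [-1.1, 9.5, -3.4], [-1.3, 10.3, -2.7], [-0.6, 10.4, -2.9], [-1.3, 9.9, -3.4], [-1.5, 11.3, -2.3]] [-1.12314793 10.34403158 -2.98115964] [0.62631082 0.120353   0.06244959] [-179.96609686   -0.32936557   93.24912925] 9.95
```

Averaged force is 10.3–10.5 N, about 52 mm, which agrees with the image. The last 2.4 mm follow, then the hold.

Request:
apply_moves:
  moves:
    - [-0.006, 0, 0, 0, 0, 0, 0.1]
    - [-0.012, 0, 0, 0, 0, 0, 0.1]
    - [-0.012, 0, 0, 0, 0, 0, 0.1]
    - [-0.012, 0, 0, 0, 0, 0, 0.1]

```text
time_s: 10.35
tool_pos: [0.6264, 0.1182, 0.0624]
tool_rot: [-180.0, -0.3, 93.3]
force: [-1.5, 9.5, -3.6]
grip_width: 0.0337
grasp_force: 54.3
```

```bash
python3 look.py l5; python3 diff.py l2 l5; python3 diff.py l3 l5
```

```text
10.35 [0.6264 0.1182 0.0624] [-179.96   -0.35   93.25] F [-1.48  9.48 -3.6 ] tau [2.32 0.35 0.17]
100 new 522 -19 old 323 51 mark 496 89
112 new 110 -24 old 319 90 mark 493 98
124 new 348 -31 old 316 106 mark 488 94
136 new 272 -32 old 316 80 mark 483 86
148 new 354 -32 old 319 61 mark 477 89
160 new 350 -42 old 317 58 mark 470 104
172 new 341 -59 old 309 52 mark 464 130
100 new 521 -19 old 454 45 mark 496 89
112 new 515 -21 old 448 86 mark 493 98
124 new 341 -33 old 444 109 mark 488 94
136 new 272 -39 old 441 87 mark 483 86
148 new 559 -31 old 453 48 mark 477 89
160 new 473 -38 old 449 40 mark 470 104
172 new 470 -48 old 443 48 mark 464 130
```

The pointer now coincides with the marker: only one dark feature remains, at 493/488/483. Holding.

Request:
apply_moves:
  moves:
    - [-0.001, 0, 0, 0, 0, 0, 0.1]
    - [-0.001, 0, 0, 0, 0, 0, 0.1]
    - [-0.001, 0, 0, 0, 0, 0, 0.1]
    - [-0.001, 0, 0, 0, 0, 0, 0.1]
    - [-0.001, 0, 0, 0, 0, 0, 0.1]
    - [-0.001, 0, 0, 0, 0, 0, 0.1]
    - [-0.001, 0, 0, 0, 0, 0, 0.1]
    - [-0.001, 0, 0, 0, 0, 0, 0.1]
    - [-0.001, 0, 0, 0, 0, 0, 0.1]
    - [-0.001, 0, 0, 0, 0, 0, 0.1]
    - [-0.001, 0, 0, 0, 0, 0, 0.1]
    - [-0.001, 0, 0, 0, 0, 0, 0.1]
    - [-0.001, 0, 0, 0, 0, 0, 0.1]
    - [-0.001, 0, 0, 0, 0, 0, 0.1]
    - [-0.001, 0, 0, 0, 0, 0, 0.1]
    - [-0.001, 0, 0, 0, 0, 0, 0.1]
    - [-0.001, 0, 0, 0, 0, 0, 0.1]
    - [-0.001, 0, 0, 0, 0, 0, 0.1]
    - [-0.001, 0, 0, 0, 0, 0, 0.1]
    - [-0.001, 0, 0, 0, 0, 0, 0.1]

```text
time_s: 12.4
tool_pos: [0.6264, 0.1182, 0.0624]
tool_rot: [-180.0, -0.4, 93.3]
force: [-1.3, 11.5, -3.8]
grip_width: 0.0336
grasp_force: 54.3
```

```bash
python3 look.py l6; python3 diff.py l3 l6 | head -4; python3 diff.py l5 l6 | head -4
```

```text
12.4 [0.6264 0.1182 0.0624] [-179.97   -0.35   93.26] F [-1.28 11.55 -3.82] tau [2.37 0.36 0.17]
100 new 521 -19 old 454 45 mark 496 90
112 new 515 -22 old 448 86 mark 493 98
124 new 200 -32 old 444 110 mark 488 95
136 new 272 -39 old 441 87 mark 483 87
100 new 476 -1 old 349 2 mark 496 90
112 new 376 -1 old 344 6 mark 493 98
124 new 365 -1 old 340 18 mark 488 95
136 new 360 -1 old 336 26 mark 483 87
```

Request:
apply_moves:
  moves:
    - [0, 0, 0, 0, 0, 0, 0.1]
    - [0, 0, 0, 0, 0, 0, 0.1]
    - [0, 0, 0, 0, 0, 0, 0.1]
    - [0, 0, 0, 0, 0, 0, 0.1]
    - [0, 0, 0, 0, 0, 0, 0.1]
    - [0, 0, 0, 0, 0, 0, 0.1]
    - [0, 0, 0, 0, 0, 0, 0.1]
    - [0, 0, 0, 0, 0, 0, 0.1]

```text
time_s: 13.25
tool_pos: [0.6264, 0.1182, 0.0624]
tool_rot: [-180.0, -0.4, 93.3]
force: [-1.2, 10.2, -3.5]
grip_width: 0.0337
grasp_force: 54.3
```

Request:
apply_moves:
  moves:
    - [0.015, 0, 0, 0, 0, 0, 0.1]
    - [0.03, 0, 0, 0, 0, 0, 0.1]
    - [0.05, 0, 0, 0, 0, 0, 0.1]
    - [0.07, 0, 0, 0, 0, 0, 0.1]
    - [0.09, 0, 0, 0, 0, 0, 0.1]
    - [0.11, 0, 0, 0, 0, 0, 0.1]
    - [0.13, 0, 0, 0, 0, 0, 0.1]
    - [0.15, 0, 0, 0, 0, 0, 0.1]
    - [0.17, 0, 0, 0, 0, 0, 0.1]
    - [0.19, 0, 0, 0, 0, 0, 0.1]
    - [0.21, 0, 0, 0, 0, 0, 0.1]
    - [0.225, 0, 0, 0, 0, 0, 0.1]
    - [0.24, 0, 0, 0, 0, 0, 0.1]
    - [0.25, 0, 0, 0, 0, 0, 0.1]
    - [0.26, 0, 0, 0, 0, 0, 0.1]
    - [0.27, 0, 0, 0, 0, 0, 0.1]
    - [0.28, 0, 0, 0, 0, 0, 0.1]
    - [0.29, 0, 0, 0, 0, 0, 0.1]
    - [0.3, 0, 0, 0, 0, 0, 0.1]
    - [0.3, 0, 0, 0, 0, 0, 0.1]

```text
time_s: 15.25
tool_pos: [0.624, 0.1719, 0.0624]
tool_rot: [-180.0, 0.0, 93.0]
force: [-0.1, 1.3, -4.2]
grip_width: 0.0338
grasp_force: 54.4
```

```bash
python3 look.py l7; python3 diff.py l3 l7|head -3
python3 -c "
from h import *
plan([(.623,.1885,.0625,93)])"
```

```text
15.25 [0.624  0.1719 0.0624] [-1.7999e+02  3.0000e-02  9.3020e+01] F [-0.11  1.27 -4.2 ] tau [ 0.1  -0.08 -0.02]
100 new 172 -69 old 452 46 mark 497 81
112 new 170 -90 old 448 78 mark 494 95
124 new 169 -71 old 443 84 mark 490 97
(0.623, 0.1885, 0.0625, 93) -> [0.084, -0.001, -0.0, -0.0, 0.0, 0.0]
```

Request:
apply_moves:
  moves:
    - [0.02, 0, 0, 0, 0, 0, 0.1]
    - [0.045, 0, 0, 0, 0, 0, 0.1]
    - [0.07, 0, 0, 0, 0, 0, 0.1]
    - [0.083, 0, 0, 0, 0, 0, 0.1]
    - [0.083, 0, 0, 0, 0, 0, 0.1]
    - [0.083, 0, 0, 0, 0, 0, 0.1]
    - [0.083, 0, -0.03, 0, 0, 0, 0.1]
    - [0.083, 0, -0.08, 0, 0, 0, 0.1]
    - [0.083, 0, -0.14, 0, 0, 0, 0.1]
    - [0.083, 0, -0.2, 0, 0, 0, 0.1]
    - [0.083, 0, -0.27, 0, 0, 0, 0.1]
    - [0.083, 0, -0.32, 0, 0, 0, 0.1]
    - [0.083, 0, -0.32, 0, 0, 0, 0.1]
    - [0.083, 0, -0.32, 0, 0, 0, 0.1]

```text
time_s: 16.7
tool_pos: [0.6232, 0.1887, 0.1268]
tool_rot: [180.0, -0.0, 93.0]
force: [0.1, 0.5, -3.6]
grip_width: 0.0335
grasp_force: 54.4
```

```bash
python3 look.py l8; python3 diff.py l3 l8|head -3
python3 - <<'E'
from h import *
for n in('top','scene'):
    m=masks_of(n,'tray')
    if m:
        ys,xs=np.nonzero(m[0]['pixels']); print(n,m[0]['conf'],m[0]['location'],cv2.approxPolyDP(cv2.convexHull(np.c_[xs,ys].astype(np.int32)),4,True).reshape(-1,2).tolist())
print('scene rim',[onz('scene',q,.03).round(3).tolist() for q in((178,242),(231,231),(263,291),(213,307))])
E
```

```text
16.7 [0.6232 0.1887 0.1268] [ 1.7998e+02 -2.0000e-02  9.3010e+01] F [ 0.07  0.46 -3.62] tau [-0.07  0.01 -0.01]
100 new 167 -60 old 453 52 mark 496 47
112 new 164 -87 old 448 86 mark 491 57
124 new 162 -68 old 443 108 mark 486 76
top 0.79 [436.5, 268.4] [[473, 321], [422, 329], [402, 218], [452, 211]]
scene 0.56 [220.5, 268.6] [[264, 293], [213, 311], [177, 242], [223, 230], [263, 282]]
scene rim [[0.362, -0.394, 0.03], [0.352, -0.251, 0.03], [0.628, -0.223, 0.03], [0.648, -0.341, 0.03]]
```

The drawer is unhooked cleanly, with the pointer back at zero (164). Now on to the tray.

```bash
python3 - <<'E'
from h import *
plan([(.60,.12,.17,93),(.54,.0,.20,66)])
plan([(.50,-.18,.18,20)],(.54,0,.2,66))
plan([(.499,-.30,.08,10)],(.5,-.18,.18,20))
E
```

```text
(0.6, 0.12, 0.17, 93) -> [-0.336, -0.131, -0.221, -0.001, 0.0, 0.0]
(0.54, 0.0, 0.2, 66) -> [-0.92, -0.462, -0.371, -0.001, 0.001, 0.314]
(0.5, -0.18, 0.18, 20) -> [-0.904, 0.183, 0.1, 0.0, -0.0, 0.535]
(0.499, -0.3, 0.08, 10) -> [-0.21, 0.562, 0.5, -0.0, -0.0, 0.116]
```

Request:
apply_moves:
  moves:
    - [-0.15, -0.06, -0.15, 0, 0, 0, 0.1]
    - [-0.34, -0.13, -0.22, 0, 0, 0.06, 0.1]
    - [-0.54, -0.25, -0.28, 0, 0, 0.14, 0.1]
    - [-0.74, -0.36, -0.37, 0, 0, 0.23, 0.1]
    - [-0.92, -0.46, -0.37, 0, 0, 0.31, 0.1]
    - [-0.92, -0.46, -0.37, 0, 0, 0.31, 0.1]
    - [-0.92, -0.46, -0.37, 0, 0, 0.31, 0.1]

```text
time_s: 17.55
tool_pos: [0.5405, -0.0009, 0.2005]
tool_rot: [-180.0, -0.1, 66.2]
force: [0.4, 0.3, -2.9]
grip_width: 0.034
grasp_force: 54.4
```

Request:
apply_moves:
  moves:
    - [-0.2, 0.04, 0, 0, 0, 0.09, 0.1]
    - [-0.4, 0.08, 0, 0, 0, 0.18, 0.1]
    - [-0.6, 0.12, 0, 0, 0, 0.27, 0.1]
    - [-0.8, 0.16, 0.05, 0, 0, 0.36, 0.1]
    - [-0.9, 0.18, 0.1, 0, 0, 0.45, 0.1]
    - [-0.9, 0.18, 0.1, 0, 0, 0.53, 0.1]
    - [-0.9, 0.18, 0.1, 0, 0, 0.53, 0.1]

```text
time_s: 18.25
tool_pos: [0.502, -0.1786, 0.1798]
tool_rot: [-180.0, 0.1, 20.8]
force: [-0.3, -0.3, -2.4]
grip_width: 0.0336
grasp_force: 54.4
```

```bash
python3 - <<'E'
from h import *
plan([(.499,-.30,.07,10)])
E
```

```text
(0.499, -0.3, 0.07, 10) -> [-0.229, 0.562, 0.549, -0.0, 0.001, 0.126]
```

Request:
apply_moves:
  moves:
    - [-0.1, 0.22, 0.1, 0, 0, 0.06, 0.1]
    - [-0.2, 0.43, 0.2, 0, 0, 0.12, 0.1]
    - [-0.23, 0.56, 0.35, 0, 0, 0.125, 0.1]
    - [-0.23, 0.56, 0.5, 0, 0, 0.125, 0.1]
    - [-0.23, 0.56, 0.55, 0, 0, 0.125, 0.1]
    - [-0.23, 0.56, 0.55, 0, 0, 0.125, 0.1]

```text
time_s: 18.85
tool_pos: [0.4986, -0.2977, 0.0687]
tool_rot: [-179.8, 0.2, 10.4]
force: [0.9, 0.0, -2.8]
grip_width: 0.0339
grasp_force: 54.4
```

```bash
python3 - <<'E'
from h import *
o=env.get_obs(); print(o['time_s'],o['tool_pos'],o['tool_rot'],o['force'])
s=save('scene','s9.png'); t=save('top','t9.png')
cv2.imwrite('pics/z9.png',np.hstack([cv2.resize(s[190:325,145:280,::-1],(400,400),interpolation=cv2.INTER_CUBIC),cv2.resize(t[185:350,365:530,::-1],(400,400),interpolation=cv2.INTER_CUBIC)]))
plan([(.499,-.30,.0115,10)])
E
```

```text
18.85 [ 0.49863688 -0.29767348  0.06870129] [-1.79844203e+02  1.78954541e-01  1.03545664e+01] [ 0.86947677  0.01409745 -2.79013901]
(0.499, -0.3, 0.0115, 10) -> [-0.007, 0.003, 0.3, 0.0, -0.001, 0.003]
```

View pics/z9.png

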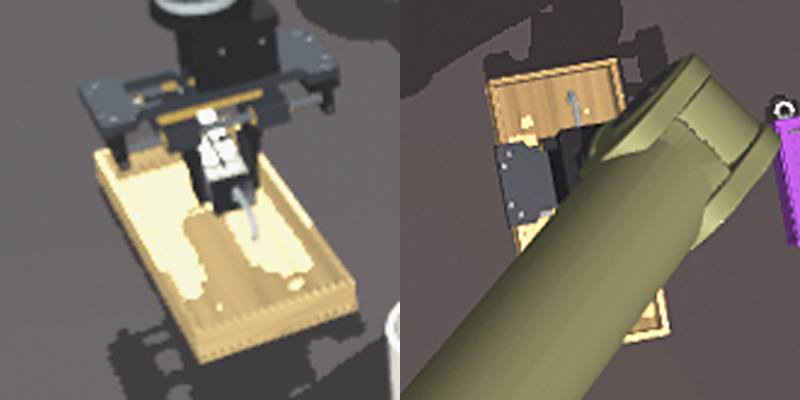

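The scale is over the tray, laterally central: hook tip at (572,93) in the top crop, walls at 490 and 625. Lowering gently.

Request:
apply_moves:
  moves:
    - [0, 0, 0.08, 0, 0, 0, 0.1]
    - [0, 0, 0.16, 0, 0, 0, 0.1]
    - [0, 0, 0.22, 0, 0, 0, 0.1]
    - [0, 0, 0.25, 0, 0, 0, 0.1]
    - [0, 0, 0.27, 0, 0, 0, 0.1]
    - [0, 0, 0.28, 0, 0, 0, 0.1]
    - [0, 0, 0.285, 0, 0, 0, 0.1]
    - [0, 0, 0.285, 0, 0, 0, 0.1]

```text
time_s: 19.75
tool_pos: [0.4988, -0.3005, 0.0138]
tool_rot: [180.0, -0.0, 10.1]
force: [0.4, -0.5, -1.5]
grip_width: 0.0337
grasp_force: 54.4
```

Request:
apply_moves:
  moves:
    - [0, 0, 0.004, 0, 0, 0, 0.1]
    - [0, 0, 0.008, 0, 0, 0, 0.1]
    - [0, 0, 0.012, 0, 0, 0, 0.1]
    - [0, 0, 0.015, 0, 0, 0, 0.1]
    - [0, 0, 0.015, 0, 0, 0, 0.1]

```text
time_s: 20.25
tool_pos: [0.4986, -0.3002, 0.0105]
tool_rot: [-180.0, -0.0, 10.1]
force: [-0.0, -0.9, -2.9]
grip_width: 0.0338
grasp_force: 54.4
```

Request:
apply_moves:
  moves:
    - [0, 0, 0.003, 0, 0, 0, 0.1]
    - [0, 0, 0.006, 0, 0, 0, 0.1]
    - [0, 0, 0.006, 0, 0, 0, 0.1]

```text
time_s: 20.55
tool_pos: [0.4987, -0.3003, 0.0095]
tool_rot: [-180.0, -0.0, 10.1]
force: [-0.3, -0.3, -2.4]
grip_width: 0.034
grasp_force: 54.4
```

Request:
apply_moves:
  moves:
    - [0, 0, 0.002, 0, 0, 0, 0.1]
    - [0, 0, 0.004, 0, 0, 0, 0.1]
    - [0, 0, 0.004, 0, 0, 0, 0.1]

```text
time_s: 20.85
tool_pos: [0.4987, -0.3003, 0.0094]
tool_rot: [-180.0, -0.0, 10.1]
force: [-1.7, 2.1, 6.8]
grip_width: 0.0335
grasp_force: 54.4
```

Touched down at TCP z 9.4 mm. Easing off a hair, then releasing.

Request:
apply_moves:
  moves:
    - [0, 0, -0.002, 0, 0, 0, 0.2]
    - [0, 0, -0.002, 0, 0, 0, 0.4]
    - [0, 0, -0.002, 0, 0, 0, 0.45]
    - [0, 0, -0.002, 0, 0, 0, 0.55]
    - [0, 0, -0.002, 0, 0, 0, 0.65]
    - [0, 0, -0.002, 0, 0, 0, 0.65]
    - [0, 0, -0.002, 0, 0, 0, 0.65]
    - [0, 0, -0.002, 0, 0, 0, 0.65]
  grip_force: 10

```text
time_s: 21.65
tool_pos: [0.4986, -0.3003, 0.0089]
tool_rot: [180.0, -0.0, 10.1]
force: [-0.5, -0.0, 0.2]
grip_width: 0.0557
grasp_force: 0.0
```

Request:
apply_moves:
  moves:
    - [0, 0, -0.1, 0, 0, 0, 0.65]
    - [0, 0, -0.25, 0, 0, 0, 0.65]
    - [0, 0, -0.45, 0, 0, 0, 0.65]
    - [0, 0, -0.7, 0, 0, 0, 0.65]
    - [0, 0, -0.95, 0, 0, 0, 0.65]
    - [0, 0, -0.95, 0, 0, 0, 0.65]

```text
time_s: 22.25
tool_pos: [0.502, -0.3032, 0.2062]
tool_rot: [179.6, -0.6, 10.1]
force: [-0.6, -0.5, -1.3]
grip_width: 0.0565
grasp_force: 0.0
```

Request:
apply_moves:
  moves:
    - [0, -0.25, 0, 0, 0, 0, 0.65]
    - [0, -0.5, 0, 0, 0, 0, 0.65]
    - [0, -0.75, 0, 0, 0, 0, 0.65]
    - [0, -1, 0, 0, 0, 0, 0.65]
    - [0, -1, 0, 0, 0, 0, 0.65]
    - [0, -1, 0, 0, 0, 0, 0.65]
    - [0, -1, 0, 0, 0, 0, 0.65]

```text
time_s: 22.95
tool_pos: [0.4637, -0.1047, 0.1989]
tool_rot: [180.0, -0.0, 10.0]
force: [0.5, -0.5, 0.1]
grip_width: 0.0568
grasp_force: 0.0
```

```bash
python3 - <<'E'
from h import *
o=env.get_obs(); print(o['time_s'],o['tool_pos'],o['force'])
s=save('scene','s10.png'); t=save('top','t10.png')
for n in('top','scene'):
    for m in masks_of(n,'scale'):
        ys,xs=np.nonzero(m['pixels']); im={'top':t,'scene':s}[n]; print(n,round(m['conf'],2),m['location'],'rgb',im[ys,xs].mean(0).round(),[onz(n,q,.03).round(3).tolist()[:2] for q in cv2.boxPoints(cv2.minAreaRect(np.c_[xs,ys].astype(np.float32)))])
    for k in('mug','mill','driver','handle'):
        print(n,k,[b['location'] for b in boxes_of(n,k)][:1])
a=cv2.imread('pics/top0.png').astype(int)[:,:,::-1]; 
x=s[225:310,175:268]; b=cv2.imread('pics/scene0.png')[225:310,175:268,::-1].astype(int); d=np.abs(x-b).max(2)>50; ys,xs=np.nonzero(d); print('changed in tray region',xs.min()+175,xs.max()+175,ys.min()+225,ys.max()+225,d.sum())
b0=cv2.imread('pics/scene0.png')[:,:,::-1].astype(int); print('handle region diff',np.abs(s.astype(int)-b0)[220:262,425:475].mean())
E
```

```text
22.95 [ 0.463664   -0.10468328  0.19892851] [ 0.46926862 -0.46686926  0.07726773]
top 0.79 [308.7, 316.6] rgb [186. 100. 216.] [[0.427, 0.032], [0.432, -0.002], [0.287, -0.022], [0.282, 0.012]]
top 0.76 [527.8, 264.3] rgb [158.  88. 187.] [[0.578, -0.492], [0.587, -0.536], [0.39, -0.573], [0.382, -0.53]]
top 0.74 [435.1, 275.5] rgb [204. 203. 201.] [[0.572, -0.265], [0.579, -0.303], [0.401, -0.331], [0.395, -0.292]]
top 0.72 [192.5, 343.4] rgb [175.  94. 205.] [[0.248, 0.356], [0.371, 0.251], [0.345, 0.22], [0.223, 0.325]]
top mug [[382.4, 151.9]]
top mill [[331.0, 150.1]]
top driver [[253.9, 164.2]]
top handle [[196.3, 203.3]]
scene 0.92 [322.9, 224.4] rgb [168.  98. 199.] [[0.334, -0.042], [0.283, 0.007], [0.454, 0.035], [0.495, -0.011]]
scene 0.87 [402.2, 197.4] rgb [170. 104. 200.] [[0.391, 0.192], [0.221, 0.333], [0.275, 0.349], [0.437, 0.209]]
scene 0.75 [216.8, 261.3] rgb [189. 190. 188.] [[0.409, -0.336], [0.386, -0.296], [0.561, -0.275], [0.578, -0.311]]
scene 0.74 [122.9, 292.0] rgb [194. 118. 221.] [[0.41, -0.571], [0.402, -0.533], [0.607, -0.501], [0.612, -0.535]]
scene 0.52 [502.7, 220.1] rgb [189. 153. 112.] [[-0.711, 0.759], [-0.851, 1.803], [0.819, 0.543], [0.788, 0.137]]
scene mug [[299.4, 314.6]]
scene mill [[355.5, 298.0]]
scene driver [[428.4, 294.5]]
scene handle [[464.3, 244.8]]
changed in tray region 204 233 242 293 415
handle region diff 5.513333333333334
```

```bash
python3 -c "
from cell import env
print(env.sign_off())"
```

```text
the job is handed in; nothing more can be done
None
```

The latch held: I pulled to the set marker (about 55 mm, 11 N), held for about 2.9 s and eased off gently, and the scale now lies face up in the tray; the drawer stayed shut, the mug, mill and screwdriver look unmoved, and I handed the job in at about 23 s.

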